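# Shift the labeller's format lever to the ring slot

### The job

Set the labelling machine's format selector to the slot marked with a ring: push its lever with the fingertips through the gate and fully home to the end of that slot. Only push the lever, do not pinch it or force it against the gate, leave the jars and the cardboard core where they stand, and finish clear of everything.

Things in the scene. Friction and masses are not known exactly. Their poses are not given: they have to be found in the camera images.
- selector: Fixed grey housing 170 (its x) x 150 mm on a 200 x 180 x 12 mm foot; steel gate plate on top, its top 130 mm above the bench. Gate: three columns along x at y = -36, 0, +36 mm, 20 mm wide, ending about 41 mm either side of x = 0, joined only by a neutral channel along y at x = 0, 24 mm wide. Four corner slots have mark plates. Origin: centre of the underside, on the bench; z up.
- knob (a point): Centre of the lever's black knob, a cylinder 30 mm in diameter, 50 mm long, on the lever's axis. Upright, it spans 160 to 210 mm above the bench, over the selector's origin. The lever pivots about a point 30 mm above that origin, 155 mm below the knob's centre, stays where left and takes about 3 N at the knob to move. At a corner slot's end it is 45 mm in x, 50 mm in y off and 15 mm lower.
- lever (a joint): Tilt of the lever along the slots, rad: 0 upright (in the neutral channel), positive leans to the selector's +x; firm stops at +/-0.291, the slot ends. Starts anywhere between the two ends of the middle column. Knob moves about 155 mm per rad.
- yoke (a joint): Sideways tilt of the lever across the columns, rad: 0 middle column, +0.345 (a firm stop) the column at y = +36 mm, -0.345 the column at y = -36 mm. Positive leans to the selector's +y. Knob moves about 155 mm per rad.
- mark_ring: White mark plate 30 x 42 x 4 mm fixed on the gate plate beyond the end of one of the four corner slots (which slot varies), bearing a black raised ring, 26 mm outside and 15 mm inside diameter. The slot end beside this plate is the one wanted. Origin: centre of its underside, at selector x = +/-62 mm, y = +/-36 mm; axes parallel to the selector's.
- mark_bar: White mark plate 30 x 42 x 4 mm fixed on the gate plate beyond the end of one of the four corner slots (which slot varies), bearing a black raised single straight bar, 34 x 7 mm. Origin: centre of its underside, at selector x = +/-62 mm, y = +/-36 mm; axes parallel to the selector's.
- mark_cross: White mark plate 30 x 42 x 4 mm fixed on the gate plate beyond the end of one of the four corner slots (which slot varies), bearing a black raised diagonal cross of two 30 x 7 mm bars. Origin: centre of its underside, at selector x = +/-62 mm, y = +/-36 mm; axes parallel to the selector's.
- mark_square: White mark plate 30 x 42 x 4 mm fixed on the gate plate beyond the end of one of the four corner slots (which slot varies), bearing a black raised solid square of 20 mm. Origin: centre of its underside, at selector x = +/-62 mm, y = +/-36 mm; axes parallel to the selector's.
- jar_a: Loose jar with red cap, 64 mm in diameter, 95 mm high, standing on the bench at the selector's +y side; to be left alone. Origin: centre of its underside.
- jar_b: Loose smaller jar with red cap, 56 mm in diameter, 85 mm high, on the bench at the selector's -y side; to be left alone. Origin: centre of its underside.
- core: Loose cardboard label core, an upright tube 76 mm in diameter and 55 mm high, on the bench by the smaller jar; to be left alone. Origin: centre of its underside.
- stem (a point): Point on the lever's round steel stem (12 mm thick) 100 mm above the pivot, at the gate plate's top when upright. The stem has 4 mm play each way in a slot and 6 mm in the neutral channel, and can change column only there. It is about 30 to 35 mm from the ring plate's origin when fully home in the wanted slot.

How it is judged:
By the outcome, as a careful person would: the job done as asked, in the order asked, and still so for the second after the job is handed in, with the robot touching nothing.
It also fails if it takes over 45 s, if anything falls off the work surface, if the arm or the gripper's body presses on something with over 40 N, if the wrist force passes 120 N, or if a joint passes its speed limit or range.

### The arm

A 7-joint arm with a two-finger parallel gripper is mounted at the origin on the work surface. World frame = base frame: x ahead of the robot, y to its left, z up, the work surface at z = 0. Lengths are in mm, angles in rad, forces in N, time in s.
With the tool pointing down it reaches from about 425 to 825 mm from the base axis. Payload 3.6 kg.
Tool frame: the origin (TCP) lies on the centre line of the jaws, within the pads' length; the fingertips stand 14 mm ahead of it and the grasp point (between the pads) lies 5 mm behind it; z points along the fingers, y is the line along which they close (so a half turn about z gives the same grasp; the last joint's range is limited). The gripper opens to 93 mm and grips with 3 to 60 N. Pads are 15 mm wide; open, the fingers measure 128 mm over their backs; the gripper's body (75 mm by 188 mm) begins 65 mm behind the grasp point.
Start: joints at [-1.204, 0.615, -0.013, 1.423, 0.008, 1.103, -0.04], TCP at [248.77, 600.48, 232.64] pointing down, gripper open.
Joint ranges: [-3.12, 3.12], [-0.3, 2.06], [-1.34, 1.32], [0.26, 2.42], [-1.36, 4.5], [0.01, 1.98], [-2.84, 2.84]. Speed limits (rad/s): [2.79, 2.79, 3.14, 3.14, 3.14, 3.14, 3.14].

### API

Orientations are given as a rotation vector (axis times angle).
In Python, from plant import ctrl, eyes gives the robot as it stands. The module is installed in compiled form; this text tells all that it offers. Calls block until the motion is done:
- ctrl.move_pose(position, orientation): joint-space move of the TCP to a pose.
- ctrl.move_l(position, frame=None, speed=150, f_stop=None): straight line of the TCP; frame=None keeps the orientation; speed is the mean speed in mm/s. With f_stop (N) it stops when the force on the tool has changed by that much, and returns True; else False.
- ctrl.set_joints(angles): joint-space move.
- ctrl.grip(opening, strength=None): opening from 0.0 (shut) to 1.0 (fully open); strength is the grip in N (None keeps the last); returns when the fingers have stopped.
- ctrl.hold(seconds).
- ctrl.inverse_kinematics(position, orientation): joint angles nearest the present ones, or None.
- ctrl.state(): the state.
- eyes.read_camera(name): name is "scene" or "top" or "wrist"; returns a dict with "image" (420x560x3 uint8, red, green, blue), "depth" (420x560 float32, mm along the optical axis (not along the pixel's ray), 0 where there is no reading), "intrinsics" (3x3 intrinsics, pixels), "dist" ([k1, k2, p1, p2, k3] as OpenCV has them; the pictures are not rectified), "R" (3x3) and "t" (3): a world point X has camera coordinates R X + t; the wrist camera has in their place "mount" (4x4, takes a point from camera to tool coordinates, whose origin is the TCP and whose axes are the flange's). Camera axes: x right, y down, z forward; pixel columns grow to the right and rows downward; lengths in mm; the calibration is good to about 2 mm. A picture is of the moment at which its call begins: read the wrist's pose just before it.
A pose or a line that the arm cannot do raises ctrl.Unreachable and nothing moves.
- ctrl.finish_job(): hands the job in; it is judged then, once.
The state is a dict: "time": time; "q": joint angles; "qd": joint speeds; "joint_efforts": joint torques, N m; "ee_pos": TCP position; "tcp_rot": TCP orientation; "wrist_force": force on the tool from outside, world axes, zero at the start; "torque": the same for the moment, N m; "width": opening from 0.0 (shut) to 1.0 (fully open); "grip_force": force on a finger pad.
Only numpy, scipy, OpenCV 4.12 (cv2) and the standard library are available. Lean on these libraries where they do the work, as an engineer would, in place of code of your own. Each camera call takes 0.05 s, during which the arm holds its last target. There are 200 camera calls.

## Working session

There is one attempt and no reset: what is moved stays moved. The work goes in short steps, each a Python script; the robot and the scene stay as the last script left them, time stands still between calls to the robot, and variables do not carry over. Pictures are saved under pics/ and viewed, at most 10 in all, crops included, and the job is handed in when it is done.

```bash
mkdir -p pics; python3 - <<'E'
from plant import ctrl, eyes
import cv2,numpy as np,pickle
D={}
for n in("top","scene"):
    c=eyes.read_camera(n);D[n]=c
    cv2.imwrite(f"pics/{n}0.png",c["image"][:,:,::-1])
    print(n,c["intrinsics"].tolist(),np.round(c["R"],3).tolist(),c["t"],c["dist"], -c["R"].T@c["t"])
pickle.dump(D,open("d0.pkl","wb"))
s=ctrl.state();print(s["time"],s["tcp_rot"],s["ee_pos"],s["width"])
E
```

```text
top [[483.30941896944654, 0.0, 283.5225233503924], [0.0, 483.30941896944654, 217.70894982906248], [0.0, 0.0, 1.0]] [[0.027, -0.999, 0.022], [-0.981, -0.031, -0.19], [0.19, -0.017, -0.982]] [ -6.31153155 607.23716688 924.01544688] [-0.06333556  0.          0.          0.          0.        ] [ 420.05630417   28.14400603 1022.41966657]
scene [[430.48895459320534, 0.0, 281.78946974399145], [0.0, 430.48895459320534, 208.64674610629692], [0.0, 0.0, 1.0]] [[0.198, 0.98, 0.001], [0.641, -0.129, -0.757], [-0.742, 0.151, -0.654]] [-138.77172323 -256.40862303 1262.63544453] [-0.13938177  0.          0.          0.          0.        ] [1128.28350341  -87.19409536  631.36737688]
0.1 [-0.61283516 -3.08081141  0.00353776] [248.53152069 599.88108092 231.61853135] 1.0030850276128362
```

View pics/top0.png

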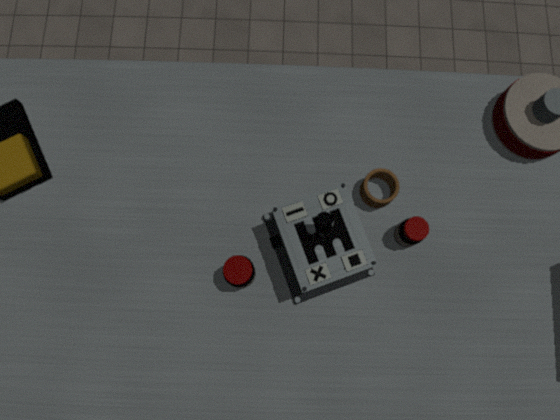

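View pics/scene0.png

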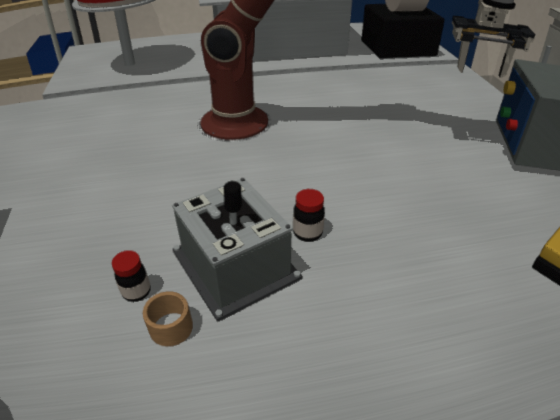

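Top view: ring plate at about (331,199), bar (294,211), cross (318,273), square (354,261). Jar_a is at (238,270), jar_b at (415,230) and the core at (380,187). The scene view shows the knob at about (233,196). So selector +x is up the image, +y is left, and the ring is at the (+x, −y) corner.

```bash
cat > h.py <<'E'
import numpy as np,cv2
def ray(c,uv,z):
    p=cv2.undistortPoints(np.array(uv,float).reshape(-1,1,2),c["intrinsics"],c["dist"]).reshape(-1,2)
    d=np.c_[p,np.ones(len(p))]@c["R"]; o=-c["R"].T@c["t"]
    return o+d*((z-o[2])/d[:,2])[:,None]
def cloud(c):
    h,w=c["depth"].shape; u,v=np.meshgrid(np.arange(w),np.arange(h))
    p=cv2.undistortPoints(np.c_[u.ravel(),v.ravel()].astype(float).reshape(-1,1,2),c["intrinsics"],c["dist"]).reshape(-1,2)
    d=c["depth"].ravel()[:,None]
    return ((np.c_[p,np.ones(len(p))]*d-c["t"])@c["R"]).reshape(h,w,3)
E
python3 - <<'E'
import pickle,cv2,numpy as np
from h import *
D=pickle.load(open("d0.pkl","rb"))
c=D["top"]
g=cv2.cvtColor(c["image"],cv2.COLOR_RGB2GRAY)
seeds={"ring":(331,199),"bar":(294,211),"cross":(318,273),"square":(354,261)}
P={}
sgn={"ring":(62,-36),"bar":(62,36),"cross":(-62,36),"square":(-62,-36)}
for n,(u,v) in seeds.items():
    w=g[v-14:v+15,u-16:u+17]; t=np.percentile(w,85)*0.85
    m=(w>t).astype(np.uint8); k,l,st,ce=cv2.connectedComponentsWithStats(m)
    i=1+np.argmax(st[1:,4]); pts=cv2.findNonZero((l==i).astype(np.uint8)); r=cv2.minAreaRect(pts)
    uv=np.array(r[0])+[u-16,v-14]; P[n]=ray(c,[uv],134)[0]; print(n,uv,np.round(r[1],1),np.round(P[n],1))
A=np.array([sgn[n] for n in P],float);B=np.array([P[n][:2] for n in P])
z=((B-B.mean(0))@[1,1j])/1; a=A@[1,1j]; k=(np.conj(a)@z)/(np.conj(a)@a)
org=B.mean(0);yaw=np.angle(k);print("scale",abs(k),"yaw",yaw,"org",org)
Rz=np.array([[np.cos(yaw),-np.sin(yaw)],[np.sin(yaw),np.cos(yaw)]])
print("resid",np.round(B-(org+A@Rz.T),1).tolist())
np.savez("sel.npz",org=org,yaw=yaw)
for n in D:
    q=cloud(D[n]); l=(q[...,:2]-org)@Rz
    m=(D[n]["depth"]>0)&(abs(l[...,0])<85)&(abs(l[...,1])<75)
    k=m&(q[...,2]>155)
    print(n,"knob px",k.sum(),"loc med",np.median(l[k],0),"zmax",np.percentile(q[k][:,2],[50,98]) if k.any() else None)
    if k.any():
        top=k&(q[...,2]>np.percentile(q[k][:,2],98)-6); print(" top loc",np.median(l[top],0),l[top].min(0),l[top].max(0), "all",l[k].min(0),l[k].max(0))
    pl=m&(q[...,2]>110)&(q[...,2]<150);print(" plate z",np.median(q[pl][:,2]))
    hs=cv2.cvtColor(D[n]["image"],cv2.COLOR_RGB2HSV)
    r=((hs[...,0]<6)|(hs[...,0]>174))&(hs[...,1]>150)&(hs[...,2]>60)
    nn,L,st,ce=cv2.connectedComponentsWithStats(r.astype(np.uint8))
    for i in range(1,nn):
        if st[i,4]>150:
            s=(L==i)&(D[n]["depth"]>0);mm=np.median(q[s],0);print(" red",ce[i].round(),np.round(mm),"loc",np.round((mm[:2]-org)@Rz))
E
```

```text
ring [331. 199.] [28. 32.] [631.4 -76.  134. ]
bar [294. 211.] [28. 32.] [605.9  -6.4 134. ]
cross [318. 273.] [28. 32.] [491.  -53.3 134. ]
square [354. 261.] [28. 32.] [ 515.  -119.7  134. ]
scale 1.0020600009840046 yaw 0.36715020490787503 org [560.83797932 -63.85268689]
resid [[-0.3, -0.8], [0.1, 1.5], [1.0, -0.8], [-0.9, -0.0]]
top knob px 324 loc med [14.86016087  3.76481011] zmax [206.8985903  211.23040212]
 top loc [18.34063166  1.39877249] [  5.03491515 -12.54467249] [32.01513618 15.86851082] all [  0.57290867 -13.17510014] [33.34526368 15.90196848]
 plate z 129.63384105455208
 red [416. 228.] [ 589. -253.   85.] loc [ -41. -187.]
 red [237. 269.] [497.  98.  95.] loc [ -2. 174.]
scene knob px 515 loc med [24.96155963 -4.77197574] zmax [195.73483025 211.02472763]
 top loc [20.35108665 -1.49989554] [  5.41369581 -14.84759597] [31.62020306 13.07186034] all [  5.41369581 -15.61024663] [32.49024427 13.07186034]
 plate z 130.32077331496006
 red [309. 200.] [506.  94.  95.] loc [  5. 167.]
 red [125. 263.] [ 596. -255.   85.] loc [ -36. -191.]
```

```bash
cat >> h.py <<'E'
from scipy.spatial.transform import Rotation as Ro
S=np.load("sel.npz");org=S["org"];yaw=float(S["yaw"])
Rz=np.array([[np.cos(yaw),-np.sin(yaw)],[np.sin(yaw),np.cos(yaw)]])
def W(x,y,ztip): return np.r_[org+Rz@[x,y],ztip+14.]      # selector x,y and fingertip height -> TCP
def L(p): return np.r_[(np.asarray(p)[:2]-org)@Rz,p[2]-14]
def rot(s):
    y=s*np.r_[Rz[:,1],0];z=np.array([0,0,-1.]);return Ro.from_matrix(np.c_[np.cross(y,z),y,z]).as_rotvec()
def knob(eyes,name,save=None):
    c=eyes.read_camera(name); q=cloud(c); l=(q[...,:2]-org)@Rz
    k=(c["depth"]>0)&(abs(l[...,0])<75)&(abs(l[...,1])<85)&(q[...,2]>150)&(q[...,2]<225)
    if save: cv2.imwrite(save,cv2.resize(c["image"][140:320,180:440,::-1] if name=="top" else c["image"][150:330,100:360,::-1],None,fx=2.5,fy=2.5))
    if not k.any(): return print(name,"no knob")
    zt=np.percentile(q[k][:,2],98); t=k&(q[...,2]>zt-8)
    print(name,"px",k.sum(),"ztop",zt.round(1),"top min",l[t].min(0).round(1),"max",l[t].max(0).round(1),"med",np.median(l[t],0).round(1))
E
python3 - <<'E'
from plant import ctrl,eyes
from h import *
q0=np.array(ctrl.state()["q"]);best=None
for s in(1,-1):
    j=ctrl.inverse_kinematics(W(60,0,250),rot(s))
    print(s,None if j is None else np.round(j,2))
    if j is not None and (best is None or abs(j[6])<best[0]): best=(abs(j[6]),s)
s=best[1];print("use",s);np.save("s.npy",s)
ctrl.grip(0.0,20)
ctrl.move_pose(W(60,0,260),rot(s))
print("at",L(ctrl.state()["ee_pos"]).round(1))
ctrl.move_l(W(60,0,166),speed=120,f_stop=8)
print("at",L(ctrl.state()["ee_pos"]).round(1),ctrl.state()["width"])
h=ctrl.move_l(W(22.5,0,166),speed=40,f_stop=10)
st=ctrl.state();print("hit",h,L(st["ee_pos"]).round(1),np.round(st["wrist_force"],1),st["time"])
ctrl.move_l(W(50,0,166));ctrl.move_l(W(60,0,260))
knob(eyes,"top");knob(eyes,"scene","pics/s1.png")
E
```

```text
1 [ 0.01  0.54  0.03  1.48 -0.02  1.13  1.99]
-1 [-0.37  0.62  0.72  1.49 -0.42  1.19 -0.79]
use -1
at [ 60.8   1.5 259.7]
at [ 60.5  -0.5 166.8] 0.005218300130931898
hit False [ 2.28e+01 -1.00e-01  1.66e+02] [1.9 0.8 3. ] 6.1917
top no knob
scene px 524 ztop 211.6 top min [-13.8 -14.7] max [14.5 13.2] med [ 4.6 -1.4]
```

```bash
python3 - <<'E'
from plant import ctrl,eyes
from h import *
ctrl.move_l(W(0,52,260));ctrl.move_l(W(0,52,162),speed=120,f_stop=8)
print("at",L(ctrl.state()["ee_pos"]).round(1))
h=ctrl.move_l(W(0,-12.5,162),speed=45,f_stop=9)
st=ctrl.state();print("hit",h,L(st["ee_pos"]).round(1),np.round(st["wrist_force"],1),st["time"])
ctrl.move_l(W(0,15,162));ctrl.move_l(W(0,52,260))
knob(eyes,"top");knob(eyes,"scene","pics/s2.png")
E
```

```text
at [  0.5  51.4 162.6]
hit False [ -0.3 -12.7 162. ] [-0.8  1.9 -0.3] 10.6417
top px 2 ztop 183.4 top min [-13.5 -45.8] max [-12.8 -44.3] med [-13.2 -45.1]
scene px 540 ztop 205.6 top min [-12.8 -64.7] max [ 16.6 -36.7] med [  4.2 -51.8]
```

View pics/s2.png

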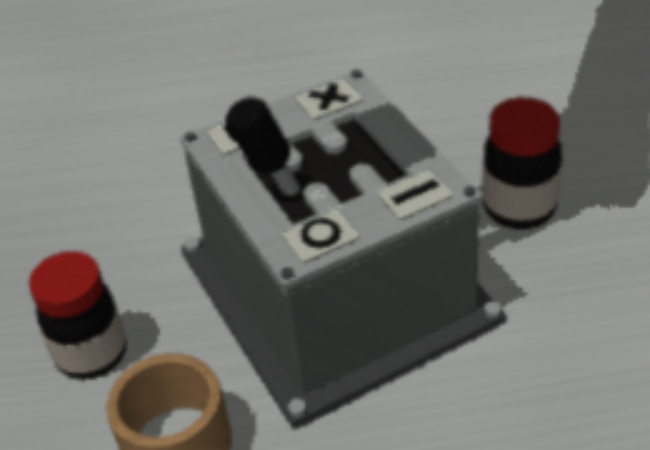

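The lever is in the −y column (knob at crop (258,130), ring plate at (320,232)). Next I push it +x to home.

```bash
python3 - <<'E'
from plant import ctrl,eyes
from h import *
ctrl.move_l(W(-42,0,260));ctrl.move_l(W(-42,-48,260));ctrl.move_l(W(-42,-48,158),speed=120,f_stop=8)
print("at",L(ctrl.state()["ee_pos"]).round(1))
h=ctrl.move_l(W(21,-48,158),speed=35,f_stop=10)
st=ctrl.state();print("hit",h,L(st["ee_pos"]).round(1),np.round(st["wrist_force"],1),st["time"])
ctrl.move_l(W(-25,-48,158));ctrl.move_l(W(-42,-48,260));ctrl.move_l(W(-130,40,300))
knob(eyes,"top","pics/t3.png");knob(eyes,"scene","pics/s3.png")
E
```

```text
at [-41.6 -48.3 158.7]
hit True [ -2.9 -49.7 157.2] [-0.9  0.   0.6] 15.1667
top px 398 ztop 203.1 top min [ 12.5 -66. ] max [ 40.2 -38.1] med [ 25.8 -50.8]
scene px 501 ztop 203.4 top min [ 15.6 -66.6] max [ 41.6 -38.3] med [ 28.5 -53. ]
```

View pics/s3.png

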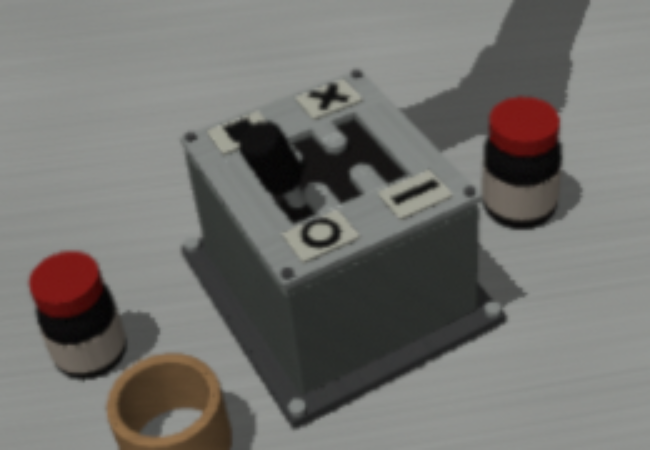

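View pics/t3.png

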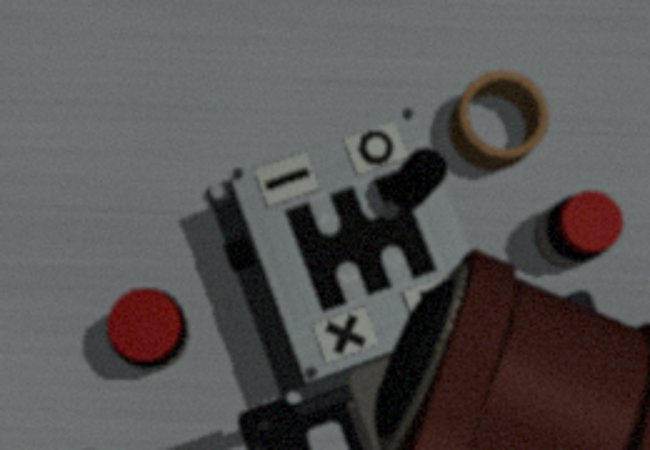

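The push stopped part-way: the knob is at x≈22 of 45 and in the slot. Its y sits toward the column's inner side, so it is probably rubbing. I'll nudge it −y to the yoke stop, then push on.

```bash
python3 - <<'E'
from plant import ctrl,eyes
from h import *
def rep(t,h):
    st=ctrl.state();print(t,h,L(st["ee_pos"]).round(1),"F loc",(np.array(st["wrist_force"])[:2]@Rz).round(1),round(st["time"],1))
ctrl.move_l(W(20,15,260));ctrl.move_l(W(20,15,160),speed=120,f_stop=8);rep("down",0)
h=ctrl.move_l(W(20,-16.5,160),speed=30,f_stop=7);rep("nudge",h)
ctrl.move_l(W(20,15,160));ctrl.move_l(W(20,15,260))
ctrl.move_l(W(-35,-48,260));ctrl.move_l(W(-35,-48,158),speed=120,f_stop=8)
h=ctrl.move_l(W(-12,-48,158),speed=80,f_stop=8);rep("near",h)
h=ctrl.move_l(W(21,-48,158),speed=25,f_stop=13);rep("push",h)
ctrl.move_l(W(-25,-48,158));ctrl.move_l(W(-42,-48,260));ctrl.move_l(W(-130,40,300))
knob(eyes,"top","pics/t4.png");knob(eyes,"scene","pics/s4.png")
E
```

```text
down 0 [ 20.4  14.5 160.8] F loc [-0.4 -0.1] 19.6
nudge False [ 20.  -15.5 159.7] F loc [0.2 2.4] 20.8
near False [-11.9 -48.  158.1] F loc [ 0.3 -0.1] 24.1
push False [ 19.  -47.8 157.2] F loc [-6.8 -0. ] 25.6
top px 404 ztop 198.4 top min [ 36.7 -64.4] max [ 63.1 -37.8] med [ 48.7 -49.7]
scene px 447 ztop 198.4 top min [ 35.6 -65.7] max [ 63.4 -40.8] med [ 50.8 -52.8]
```

View pics/t4.png

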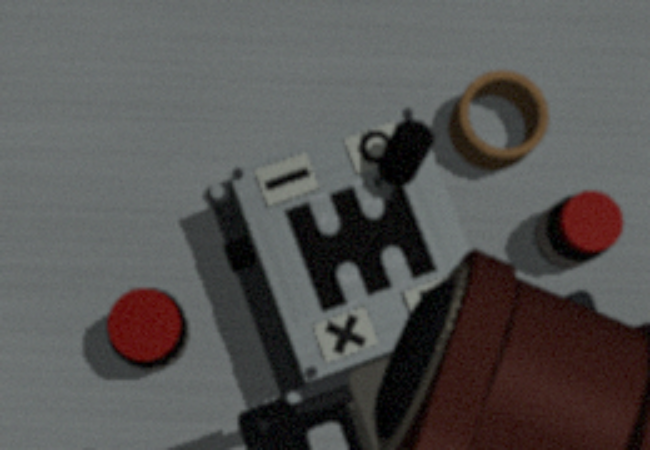

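The knob is at the ring end: top view shows it at crop (408,150), next to the ring at (376,147), and top height matches the home value (198.4 against 198.6 expected). One gentle confirming push against the stop, then withdraw.

```bash
python3 - <<'E'
from plant import ctrl,eyes
from h import *
def rep(t,h):
    st=ctrl.state();print(t,h,L(st["ee_pos"]).round(1),"F loc",(np.array(st["wrist_force"])[:2]@Rz).round(1),round(st["time"],1))
ctrl.move_l(W(-35,-48,260),speed=250);ctrl.move_l(W(-35,-48,158),speed=120,f_stop=8)
ctrl.move_l(W(8,-48,158),speed=80,f_stop=8)
h=ctrl.move_l(W(25,-48,158),speed=20,f_stop=9);rep("push",h)
ctrl.move_l(W(-25,-48,158));ctrl.move_l(W(-42,-48,260));ctrl.move_l(W(-130,40,300));rep("clear",0)
knob(eyes,"top");knob(eyes,"scene","pics/s5.png")
E
```

```text
push False [ 20.5 -48.  157.2] F loc [-8.1  0.1] 31.4
clear 0 [-129.6   39.8  299.8] F loc [1.  0.3] 33.8
top px 412 ztop 197.8 top min [ 36.6 -65.9] max [ 63.4 -37. ] med [ 49.2 -49.8]
scene px 443 ztop 197.9 top min [ 36.2 -66. ] max [ 64.3 -39.8] med [ 51.1 -53. ]
```

View pics/s5.png

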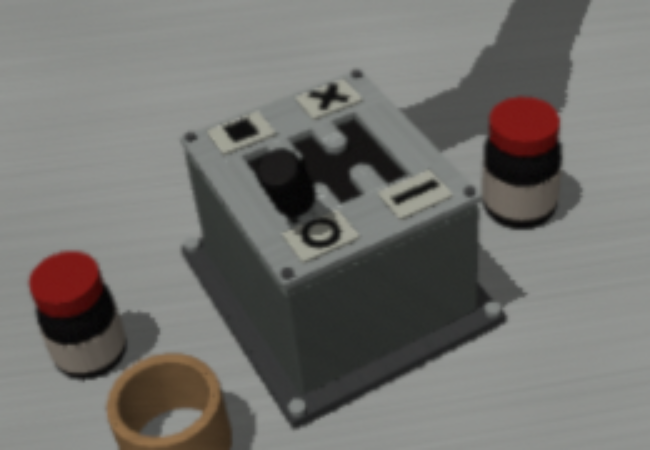

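The tool was held at 20.5 mm on a 25 mm command with about 8 N, so the lever is on its stop. The picture shows the knob at (285,180) leaning toward the ring at (320,232), with the jars and core where they were.

```bash
python3 -c "
from plant import ctrl
print(ctrl.finish_job())"
```

```text
the job is handed in; nothing more can be done
None
```

The lever is pushed home against the end stop of the ring-marked slot, with the jars and core left where they stood and the arm clear; the job was handed in at about 34 s, and no verdict came back.

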